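# Tap a block down onto its parallels in a bench vise

### The job

The brass block in the small blue vise has ridden up off the two steel parallels under it: tap it down with the white-faced drift, never with bare fingers and never harder than about 25 N, until it sits fully down and pinches both parallels. Stand the drift back upright on the worktop clear of the vise, then try the parallels by pushing gently (a few newtons) endwise with the fingertips, first the one at the moving jaw nearer the robot, then the one at the far fixed jaw; they must stay put under the block. Leave the rest of the bench as it is.

Things in the scene. Friction and masses are not known exactly. Their poses are not given: they have to be found in the camera images.
- vise: Small blue screw vise, fixed on a plywood board of unknown thickness (4 to 8 mm). Origin: centre of the vise's underside; x from the screw (robot side) to the fixed jaw, y along the jaws to the left, z up. Moving jaw x -35 to 0, fixed jaw x 40 to 75 mm, 72 mm wide in y, tops z = 63. Screw and bar reach x = -116, z = 64, bolted lugs y = +-57, z = 16. Closed under load: leave screw and jaw alone.
- block: Brass block 40 x 70 (along the jaws) x 35 mm, 0.8 kg. Origin: centre of its underside, axes as the vise's. Held by the jaws' friction alone (5 to 16 N more on top makes it slide, unlike from run to run), 1 to 7 mm too high and askew, one end higher. Fully down: underside z = 44, top z = 79 mm in the vise frame, its weight on both parallels. Where it stops must be felt.
- block_left (a point): Point on the block's top face, 30 mm from its middle toward +y (left end).
- block_right (a point): Point on the block's top face, 30 mm from its middle toward -y (right end).
- parallel_front: Loose steel strip 8 (x) x 104 (y) x 14 (z) mm, 0.1 kg, on the bed along y at x = 6.5 mm in the vise frame, by the moving jaw (nearer the robot). Origin: centre of its underside. Both ends stick out about 16 mm past the jaws, to be pushed endwise with closed fingertips. Free, it slides at under 1 N; pinched by the seated block it withstands about 3 N.
- parallel_rear: The same strip at x = 33.5 mm in the vise frame, beside the far, fixed jaw.
- drift: Soft-faced drift: round brass rod, 19 mm diameter, on a white nylon face 29 mm in diameter and 20 mm high; 93 mm tall in all, 0.16 kg, standing upright on the face. Origin: centre of the face's underside, z up along the rod. Grip it by the rod (25 to 90 mm up) and press with the nylon face.
- caliper: Steel caliper lying left of the vise, bystander.
- hammer: Chasing hammer with wooden shaft, lying near the front edge, bystander.
- solder_tin: Small round tin with green lid, bystander.
- pliers: Pliers with red grips, bystander.
- scale: Black pocket scale, bystander.
- eraser: Cream abrasive block, bystander.
- ring_clamp: Wooden ring clamp lying behind the vise, bystander.
- vise_bed (a point): Point on the vise's flat bed midway between the jaws: x = 20, y = 0, z = 30 mm in the vise frame. The parallels lie on the bed; axes as the vise's.

How it is judged (in metres and radians):
On the way, in this order (a step that is already met when the one before it is completed fails the run):
1. the block is tapped fully down and pinches both parallels (z of each of block_left, block_right in the frame of vise below 0.0805 m and contact force between block and parallel_front above 0.5 N and contact force between block and parallel_rear above 0.5 N), for 0.2 s.
2. the drift stands upright on the worktop, released, clear of the vise (height (world z) of drift below 0.006 m and angle between drift's own z axis and vertical below 0.08 rad and horizontal distance between drift and vise above 0.12 m and contact force between the fingers and drift below 0.1 N), for 0.2 s.
3. the parallel at the moving jaw is pushed with the fingertips and stays (contact force between the fingers and parallel_front above 1 N and y of parallel_front in the frame of vise between -0.015 and 0.015 m), for 0.02 s.
4. the parallel at the fixed jaw is pushed with the fingertips and stays (contact force between the fingers and parallel_rear above 1 N and y of parallel_rear in the frame of vise between -0.015 and 0.015 m), for 0.02 s.
At the end, for the whole second after the job is handed in: Both ends of the block within 1.5 mm of fully down and its weight on both parallels (over 0.5 N each); both parallels within 15 mm of centred along the jaws; the drift upright on the worktop, over 120 mm from the vise's middle; all at rest (all of step 1 and all of step 2 and y of parallel_front in the frame of vise between -0.015 and 0.015 m and y of parallel_rear in the frame of vise between -0.015 and 0.015 m and linear speed of block below 0.01 m/s and linear speed of drift below 0.02 m/s); the robot touches nothing.
It fails at once if the drift strikes or presses the block harder than 25 N (contact force between drift and block above 25 N).
It fails at once if the fingers press on the block (contact force between the fingers and block above 1 N).
It fails at once if a parallel is pushed harder than 15 N (contact force between the fingers and parallel_front above 15 N or contact force between the fingers and parallel_rear above 15 N).
It fails at once if another thing on the bench is moved more than 20 mm (distance of any of caliper, hammer, solder_tin, pliers, scale, eraser, ring_clamp from where it was at the start of the episode above 0.02 m).
It also fails if it takes over 67 s, if anything falls off the work surface, if the arm or the gripper's body presses on something with over 40 N, if the wrist force passes 120 N, or if a joint passes its speed limit or range.

### The arm

A 6-joint arm with a two-finger parallel gripper is mounted at the origin on a cart in front of the work surface, level with it; the furniture and walls round the work are solid. World frame = base frame: x ahead of the robot, y to its left, z up, the work surface at z = 0. Lengths are in m, angles in degrees, forces in N, time in s.
With the tool pointing down it reaches from about 0.325 to 0.9 m from the base axis. Payload 6.1 kg.
Tool frame: the origin (TCP) lies between the finger pads; the fingertips stand 25 mm ahead of it and the grasp point (between the pads) lies 6 mm ahead of it; z points along the fingers, y is the line along which they close (so a half turn about z gives the same grasp; the last joint's range is limited). The gripper opens to 85 mm and grips with 20 to 120 N. Pads are 22 mm wide; open, the fingers measure 114 mm over their backs; the gripper's body (76 mm by 85 mm) begins 54 mm behind the grasp point. The pads swing forward as they close: fully open they stand 13 mm farther back than shut.
Start: joints at [-72.657, 12.628, 87.462, -0, 79.91, -7.225], TCP at [0.26, -0.568, 0.256] pointing down, gripper open.
Joint ranges: [-170.65, 170.65], [-52.31, 119.04], [5.05, 147.46], [-71.25, 251.25], [11.57, 151.72], [-153.62, 153.62]. Speed limits (degrees/s): [147.25, 147.25, 172.46, 180, 180, 180].

### API

Orientations are given as [roll, pitch, yaw] about the fixed x, y, z axes, in that order (R = Rz(yaw) Ry(pitch) Rx(roll)).
In Python, from bench import ctrl gives the robot as it stands. Calls block until the motion is done:
- ctrl.movep(position, orientation): joint-space move of the TCP to a pose.
- ctrl.move_linear(position, orientation=None, feed=0.15): straight line of the TCP; orientation=None keeps the orientation; feed is the mean speed in m/s.
- ctrl.move_j(angles): joint-space move.
- ctrl.gripper_open() and ctrl.grab(force=None): open the fingers fully, or close them until they stop; force is the grip in N (None keeps the last).
- ctrl.hold(seconds).
- ctrl.inverse_kinematics(position, orientation): joint angles nearest the present ones, or None.
- ctrl.camera(name): name is "scene" or "side" or "wrist"; returns the picture (480x640x3 uint8, blue, green, red); there is no depth.
- ctrl.camera_params(name): a dict with "K" (3x3 intrinsics, pixels), "k1" (the pictures are not rectified: a ray, as slopes to the right and down, at radius r is drawn at 1 + k1 r^2 times it, then the intrinsics apply), "extrinsics" (4x4, takes a point from world to camera coordinates). Camera axes: x right, y down, z forward; pixel columns grow to the right and rows downward; lengths in m; the calibration is good to about 2 mm. A picture is of the moment at which its call begins: read the wrist's pose just before it. camera_params takes no time and is no camera call; for the wrist camera it gives the pose at the moment of the call.
A pose or a line that the arm cannot do raises ctrl.PlanningError and nothing moves.
- ctrl.close_job(): hands the job in; it is judged then, once.
Readings, each from a call of its own:
- ctrl.get_time_s(): time.
- ctrl.get_joints(): joint angles.
- ctrl.get_joint_vel(): joint speeds.
- ctrl.get_joint_efforts(): joint torques, N m.
- ctrl.get_ee_pos(): TCP position.
- ctrl.get_ee_rot(): TCP orientation.
- ctrl.get_ft_force(): force on the tool from outside, world axes, zero at the start.
- ctrl.get_wrist_torque(): the same for the moment, N m.
- ctrl.get_width(): finger opening in m.
- ctrl.get_gripper_force(): force on a finger pad.
Only numpy, scipy, OpenCV 4.12 (cv2) and the standard library are available. Lean on these libraries where they do the work, as an engineer would, in place of code of your own. Each camera call takes 0.05 s, during which the arm holds its last target. There are 200 camera calls.

## Working session

There is one attempt and no reset: what is moved stays moved. The work goes in short steps, each a Python script; the robot and the scene stay as the last script left them, time stands still between calls to the robot, and variables do not carry over. Pictures are saved under pics/ and viewed, at most 10 in all, crops included, and the job is handed in when it is done.

```bash
ls; mkdir -p pics; python3 - <<'E'
from bench import ctrl
import cv2,numpy as np
for n in ("scene","side"):
    cv2.imwrite(f"pics/{n}0.png",ctrl.camera(n))
    p=ctrl.camera_params(n);print(n,p["K"].tolist() if hasattr(p["K"],'tolist') else p["K"],p["k1"],np.round(p["extrinsics"],3).tolist())
print(ctrl.get_time_s(),ctrl.get_ee_rot(),ctrl.get_ft_force())
E
```

```text
pics
scene [[549.7528617722775, 0.0, 314.5991792021469], [0.0, 549.7528617722775, 232.7486285392437], [0.0, 0.0, 1.0]] -0.11929280867874341 [[-0.467, -0.884, 0.015, 0.339], [-0.551, 0.278, -0.787, 0.327], [0.691, -0.376, -0.617, 0.961], [0.0, 0.0, 0.0, 1.0]]
side [[621.7990876532502, 0.0, 314.09196632817907], [0.0, 621.7990876532502, 242.74970621976783], [0.0, 0.0, 1.0]] -0.17013568100009105 [[0.979, -0.202, 0.01, -0.493], [-0.089, -0.475, -0.875, 0.172], [0.181, 0.857, -0.483, 1.174], [0.0, 0.0, 0.0, 1.0]]
0.1 [-1.79897266e+02 -1.33805329e-02  2.45711107e+01] [-0.58949401  0.24925189  0.52352797]
```

View pics/scene0.png

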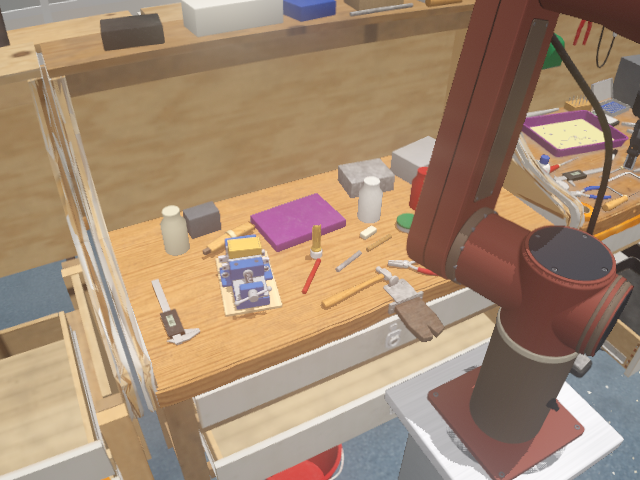

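View pics/side0.png

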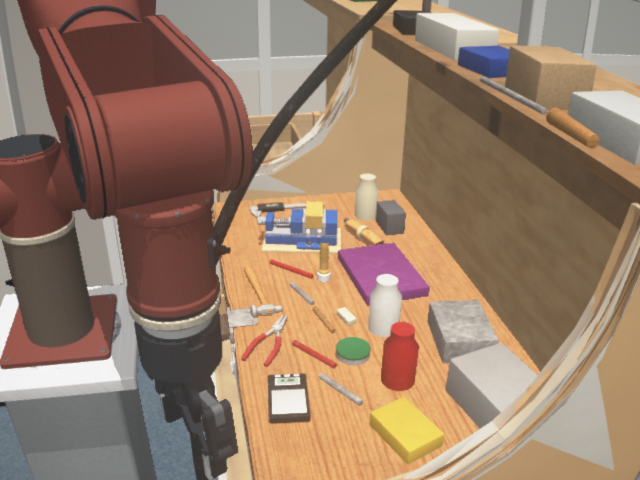

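The scene view shows the vise near (247,265) with the brass block at (243,247), and the drift's foot at (316,256). In the side view the vise is at (302,225) and the drift's foot at (324,278). I'll work out rough positions, then look from above with the wrist camera.

```bash
cat > h.py <<'E'
from bench import ctrl
import cv2,numpy as np
def cam(n):
    p=ctrl.camera_params(n);return np.array(p["K"]),p["k1"],np.array(p["extrinsics"])
def ray(c,uv):
    K,k1,E=c;x=np.array([(uv[0]-K[0,2])/K[0,0],(uv[1]-K[1,2])/K[1,1]]);u=x.copy()
    for _ in range(20):u=x/(1+k1*(u@u))
    R=E[:3,:3];return -R.T@E[:3,3],R.T@np.r_[u,1]
def onz(c,uv,z):
    o,d=ray(c,uv);return o+d*(z-o[2])/d[2]
def proj(c,P):
    K,k1,E=c;q=E[:3,:3]@np.asarray(P)+E[:3,3];u=q[:2]/q[2];u=u*(1+k1*(u@u));return K[:2,:2]@u+K[:2,2]
def tri(obs):
    A=np.zeros((3,3));b=np.zeros(3)
    for c,uv in obs:
        o,d=ray(c,uv);d=d/np.linalg.norm(d);M=np.eye(3)-np.outer(d,d);A+=M;b+=M@o
    return np.linalg.solve(A,b)
E
python3 - <<'E'
from h import *
np.set_printoptions(precision=4,suppress=True)
s,d=cam("scene"),cam("side")
print("drift",onz(s,(316,257),0),onz(d,(324,279),0))
print("block top",onz(s,(243,242),.085),onz(d,(315,208),.085))
v=(onz(s,(243,242),.085)+onz(d,(315,208),.085))/2
dr=(onz(s,(316,257),0)+onz(d,(324,279),0))/2
t=[(v[0]+dr[0])/2-.07,(v[1]+dr[1])/2,.38]
ctrl.movep(t,[180,0,0]); c=cam("wrist"); im=ctrl.camera("wrist")
cv2.imwrite("pics/w1.png",im);print(proj(c,v),proj(c,dr),c[2],ctrl.get_time_s(),ctrl.get_ee_pos(),ctrl.get_joints(),ctrl.get_ft_force())
np.savez("w1.npz",K=c[0],k1=c[1],E=c[2])
E
```

```text
drift [0.5375 0.0951 0.    ] [0.5452 0.094  0.    ]
block top [0.5675 0.2619 0.085 ] [0.5615 0.2733 0.085 ]
[243.5046 137.0726] [380.7106 155.9391] [[-0.0012 -1.      0.0001  0.1806]
 [-0.9641  0.0012  0.2654  0.3988]
 [-0.2654  0.0002 -0.9641  0.6254]
 [ 0.      0.      0.      1.    ]] 2.9417 [0.4831 0.1804 0.3798] [ 11.7183  -5.4959  93.3766  -0.0083  92.1406 101.7771] [ 0.3543 -0.5465 -0.8753]
```

View pics/w1.png

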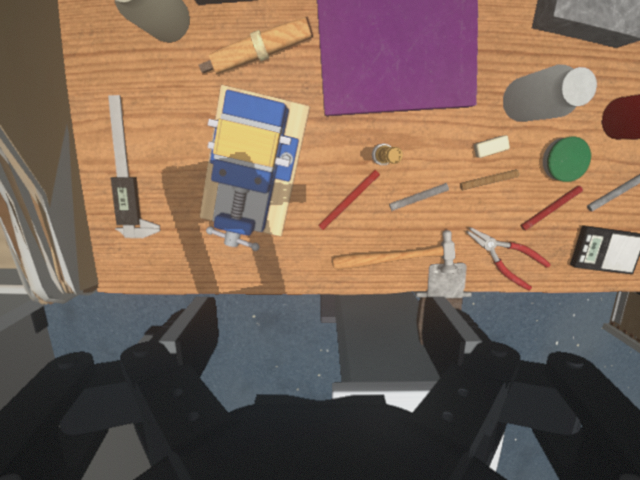

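The wrist view shows the vise with the block at (248,141), its parallel ends at about (213,124), (210,145), (288,138), (283,161), and the drift at (386,155) in clear space. I'll enlarge the vise area and the drift.

```bash
python3 - <<'E'
import cv2
i=cv2.imread("pics/w1.png");a=i[80:260,190:410]
cv2.imwrite("pics/w1c.png",cv2.resize(a,None,fx=3.333,fy=3.333,interpolation=cv2.INTER_CUBIC))
E
```

```text
(no output)
```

View pics/w1c.png

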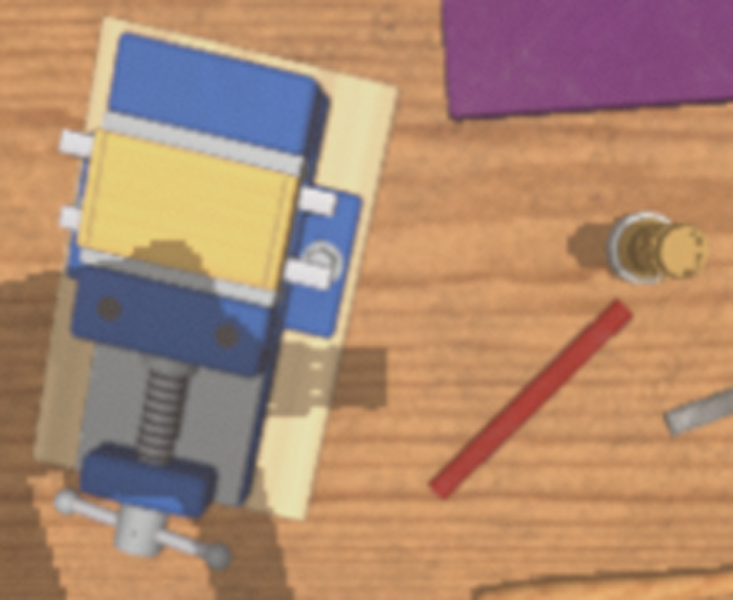

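```bash
cat > fit.py <<'E'
from h import *
from scipy.optimize import least_squares
np.set_printoptions(precision=4,suppress=True)
f=np.load("w1.npz");c=(f["K"],float(f["k1"]),f["E"])
px=lambda u,v:(u/3.3333+190-.35,v/3.3333+80-.35)
print("drift",onz(c,px(642,247),.018),onz(c,px(683,250),.093))
# (vise pt mm, pixel, strip idx)
O=[((75,36,63),(118,35),0),((75,-36,63),(322,78),0),((-35,36,63),(73,332),0),((-35,-36,63),(260,375),0),
((37.5,52,44),(62,130),1),((29.5,52,44),(62,153),1),((37.5,-52,44),(335,191),1),((29.5,-52,44),(334,214),1),
((10.5,52,44),(62,205),2),((2.5,52,44),(63,228),2),((10.5,-52,44),(329,262),2),((2.5,-52,44),(327,288),2)]
def W(p,P):
    a=p[2];x,y,z=np.array(P)/1e3
    return [p[0]+np.cos(a)*x-np.sin(a)*y,p[1]+np.sin(a)*x+np.cos(a)*y,z+p[3]]
def res(p):
    r=[]
    for P,q,s in O:
        P=np.array(P,float)
        if s:P[1]+=p[3+s]*1e3
        r+=list(proj(c,W(p,P))-px(*q))
    return np.array(r+[(p[3]-.006)/.001,p[4]/.01,p[5]/.01])
s=least_squares(res,[.56,.27,-.15,.006,0,0],loss="soft_l1")
print(s.x,np.degrees(s.x[2]));print(s.fun.round(1))
for q,y in (((97,130),1),((302,170),-1),((275,290),-1),((80,245),1)):
    for z in(79,82,86):
        w=onz(c,px(*q),z/1e3+s.x[3])-np.r_[s.x[:2],0];a=s.x[2];print(q,z,(np.cos(a)*w[0]+np.sin(a)*w[1])*1e3,(-np.sin(a)*w[0]+np.cos(a)*w[1])*1e3)
np.save("vise.npy",s.x)
E
python3 fit.py
```

```text
drift [0.5446 0.0956 0.018 ] [0.5446 0.0947 0.093 ]
[ 0.5392  0.2713 -0.224   0.0053  0.0039  0.0004] -12.83482112703632
[ 0.2 -1.9 -0.4 -1.  -0.4  1.8  0.6  1.6  0.4  0.  -0.5 -0.3  0.6  0.3
 -0.4 -0.2 -0.   0.1 -1.3 -0.4  0.8  1.2  0.1 -0.3 -0.7  0.4  0. ]
(97, 130) 79 39.50064902393394 33.42732478961163
(97, 130) 82 39.44276846963166 32.55579534993808
(97, 130) 86 39.365594397228456 31.39375609704001
(302, 170) 79 41.55877095914072 -37.855218034835886
(302, 170) 82 41.485931530623006 -38.20865057576738
(302, 170) 86 41.38881229259941 -38.679893963676015
(275, 290) 79 -0.2884198648998616 -36.481177105646324
(275, 290) 82 -0.05710488298364853 -36.844596472467444
(275, 290) 86 0.2513150929047102 -37.32915562822893
(80, 245) 79 0.189476006837966 33.30918884750204
(80, 245) 82 0.41731753846386244 32.43851804534071
(80, 245) 86 0.7211062472983867 31.277623642458945
```

```bash
cat >> h.py <<'E'
np.set_printoptions(precision=4,suppress=True)
V=np.load("vise.npy");YAW=np.degrees(V[2]);DX,DY=.5446,.0953;GZ=.071
def vw(x,y):
    a=V[2];return np.array([V[0]+np.cos(a)*x-np.sin(a)*y,V[1]+np.sin(a)*x+np.cos(a)*y])
def fz(n=4):
    r=[]
    for _ in range(n):ctrl.hold(.01);r.append(ctrl.get_ft_force()[2])
    return np.mean(r)
E
python3 - <<'E'
from h import *
R=[180,0,YAW]
ctrl.movep([DX,DY,.19],R);ctrl.move_linear([DX,DY,GZ],feed=.15)
ctrl.grab(70);print("w",ctrl.get_width(),ctrl.get_ee_pos(),ctrl.get_gripper_force(),ctrl.get_time_s())
ctrl.move_linear([DX,DY,GZ+.14],feed=.15)
p=vw(.02,-.030);ctrl.movep([*p,GZ+.14],R);
ctrl.move_linear([*p,GZ+.102],feed=.1);ctrl.hold(.2);print(fz(10),ctrl.get_ft_force(),ctrl.get_ee_pos(),ctrl.get_joints(),ctrl.get_time_s())
t=ctrl.get_time_s();ctrl.move_linear([*p,GZ+.1015],feed=.01);print(ctrl.get_time_s()-t,fz())
for y in(90,-90):
  for s in(-1,1):
    q=vw(.0065,s*.08);print(y,s,ctrl.inverse_kinematics([*q,.065],[180,0,YAW+y]))
c=cam("side");cv2.imwrite("pics/s2.png",cv2.resize(ctrl.camera("side")[150:290,220:400],None,fx=4,fy=4,interpolation=2))
E
```

```text
w 0.017247370634910202 [0.5448 0.0953 0.0713] 68.06809186935425 5.3917
-1.5406692430110895 [-0.0184 -0.8477 -1.6142] [0.5524 0.2377 0.1738] [ 15.7733  13.4084  95.6953   0.0005  70.8177 118.6052] 7.9167
0.2500000000000009 -1.793877405802232
90 -1 [ 11.931   16.5275 105.0955  -0.      58.377   24.7658]
90 1 [24.8785 28.3857 89.106  -0.     62.5083 37.7134]
-90 -1 None
-90 1 [  24.8785   28.3857   89.106     0.       62.5083 -142.2866]
```

View pics/s2.png

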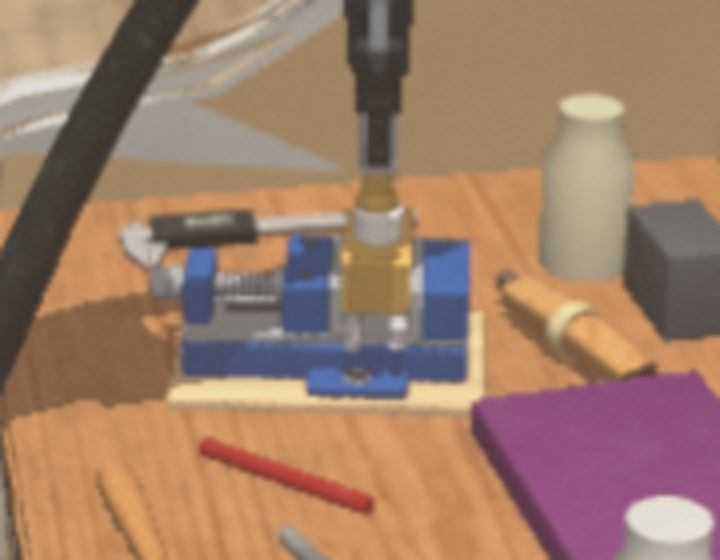

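The side view shows the drift held upright at (378,210), centred in x over the right end of the block. Next I'll feel for both ends.

```bash
cat >> h.py <<'E'
def desc(y,h,stop,step,hmin=.080,x=.02,fb=-1.7,near=None):
    """step the drift's face down from height h until force>stop; log (height mm, N)"""
    p=vw(x,y);L=[];F=0
    while F<stop and h>hmin:
        h-=step if F<1 else min(step,.0002)
        ctrl.move_linear([*p,GZ+h],feed=.02);F=fz(3)-fb;L.append((round(h*1e3,2),round(F,1)))
    return h,F,L
E
python3 - <<'E'
from h import *
h,F,L=desc(-.03,.100,2,.0005);print(h,F,L[-6:],ctrl.get_ee_pos()[2]-GZ)
ctrl.move_linear([*vw(.02,-.03),GZ+h+.009],feed=.1)
ctrl.move_linear([*vw(.02,.03),GZ+h+.009],feed=.1)
h,F,L=desc(.03,min(h+.008,.1),2,.0005);print(h,F,L[-6:],ctrl.get_ee_pos()[2]-GZ,ctrl.get_time_s())
E
```

```text
0.0885 4.970690069138399 [(91.0, np.float64(-0.0)), (90.5, np.float64(-0.1)), (90.0, np.float64(-0.0)), (89.5, np.float64(-0.3)), (89.0, np.float64(0.7)), (88.5, np.float64(5.0))] 0.08900869905966848
0.091 4.171380206604454 [(93.5, np.float64(0.2)), (93.0, np.float64(-0.4)), (92.5, np.float64(0.1)), (92.0, np.float64(0.3)), (91.5, np.float64(0.7)), (91.0, np.float64(4.2))] 0.09151947346791749 18.6
```

```bash
cat >> h.py <<'E'
def press(y,h,target,stop=18,step=.0004,fb=-1.7,x=.02):
    p=vw(x,y);L=[];F=0;z=h
    while F<stop and z>target:
        h-=step if F<stop-4 else .0002
        ctrl.move_linear([*p,GZ+h],feed=.02);F=fz(3)-fb;z=ctrl.get_ee_pos()[2]-GZ
        L.append((round(z*1e3,2),round(float(F),1)))
    return h,z,F,L
def hop(y0,h,y1,h1,x=.02):
    ctrl.move_linear([*vw(x,y0),GZ+h],feed=.08);ctrl.move_linear([*vw(x,y1),GZ+h1],feed=.08)
E
python3 - <<'E'
from h import *
h,z,F,L=press(.03,.091,.0880);print("L",h,z,F,L)
hop(.03,.0935,-.03,.0925);
h,z,F,L=press(-.03,.0905,.0868);print("R",h,z,F,L,ctrl.get_time_s())
E
```

```text
L 0.08620000000000003 0.08798104133887429 9.844438314952543 [(np.float64(91.37), 6.9), (np.float64(91.1), 7.3), (np.float64(90.77), 8.0), (np.float64(90.47), 8.0), (np.float64(90.13), 8.5), (np.float64(89.84), 7.7), (np.float64(89.54), 8.4), (np.float64(89.19), 8.9), (np.float64(88.89), 8.9), (np.float64(88.53), 9.4), (np.float64(88.26), 9.5), (np.float64(87.98), 9.8)]
R 0.08450000000000003 0.08667635857097426 14.24926396848518 [(np.float64(89.76), 0.8), (np.float64(89.67), 0.1), (np.float64(89.28), 0.3), (np.float64(88.88), 0.2), (np.float64(88.46), -0.1), (np.float64(88.17), 0.9), (np.float64(88.14), 4.3), (np.float64(88.13), 6.7), (np.float64(88.11), 8.6), (np.float64(88.08), 10.2), (np.float64(87.93), 11.6), (np.float64(87.69), 12.8), (np.float64(87.4), 13.0), (np.float64(87.01), 13.9), (np.float64(86.68), 14.2)] 27.1917
```

```bash
python3 - <<'E'
from h import *
hop(-.03,.0895,.03,.0888)
h,z,F,L=press(.03,.0872,.0825,19,.0005);print("L",h,z,F,L)
hop(.03,.0885,-.03,.0875)
h,z,F,L=press(-.03,.0856,.0825,19,.0005);print("R",h,z,F,L,ctrl.get_time_s())
E
```

```text
L 0.08289999999999997 0.0864138773416996 20.21590011473118 [(np.float64(87.07), 2.3), (np.float64(87.04), 7.4), (np.float64(86.61), 7.1), (np.float64(86.5), 8.7), (np.float64(86.46), 11.8), (np.float64(86.44), 13.9), (np.float64(86.43), 16.1), (np.float64(86.4), 16.9), (np.float64(86.43), 17.9), (np.float64(86.42), 18.6), (np.float64(86.41), 20.2)]
R 0.08279999999999997 0.08643485734721544 19.502224223842347 [(np.float64(86.51), 7.3), (np.float64(86.48), 9.8), (np.float64(86.47), 13.1), (np.float64(86.46), 15.3), (np.float64(86.45), 16.2), (np.float64(86.45), 17.0), (np.float64(86.45), 18.5), (np.float64(86.43), 19.5)] 34.7417
```

Both ends now stop hard at the same height: 86.41 mm on the left and 86.43 mm on the right, at about 20 N, with no sliding. So the block is seated. I'll stand the drift back up and check with the wrist camera.

```bash
python3 - <<'E'
from h import *
R=[180,0,YAW]
p=vw(.02,-.03);ctrl.move_linear([*p,GZ+.115],feed=.15)
ctrl.movep([DX,DY,GZ+.03],R);ctrl.move_linear([DX,DY,GZ+.003],feed=.08);ctrl.hold(.1)
b=fz(4);h=.003;F=0
while F<2.5 and h>-.003:
    h-=.0005;ctrl.move_linear([DX,DY,GZ+h],feed=.02);F=fz(3)-b
print(b,h,F,ctrl.get_ee_pos()[2]-GZ)
ctrl.gripper_open();ctrl.move_linear([DX,DY,.19],feed=.2)
print(ctrl.get_time_s())
ctrl.movep([*vw(-.06,-.11),.24],[180,0,YAW+90]);c=cam("wrist");im=ctrl.camera("wrist");ctrl.grab(20)
np.savez("w3.npz",K=c[0],k1=c[1],E=c[2]);cv2.imwrite("pics/w3.png",im)
V[3]=.0072
def pr(x,y,z):return proj(c,[*vw(x,y),z+V[3]])
for n,P in dict(fr=(.0065,-.052,.044),re=(.0335,-.052,.044),fj=(.075,-.036,.063),mj=(-.035,-.036,.063),blk=(.02,-.035,.079)).items():print(n,pr(*P))
print("drift",proj(c,[DX,DY,.093]),ctrl.get_time_s(),ctrl.get_joints())
E
```

```text
-1.451728959416529 0.0 3.5362029556232146 0.0003135790675269229
39.4917
fr [396.7465 159.1854]
re [427.74   159.3817]
fj [486.7682 140.4394]
mj [350.9629 139.2218]
blk [425.4913 137.6844]
drift [444.1632 305.9474] 41.5667 [ 12.0053  -5.5134 108.2499  -0.0006  77.2589  24.8416]
```

View pics/w3.png

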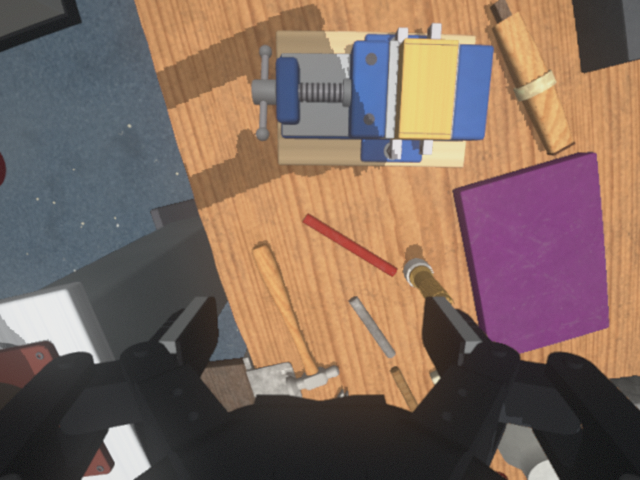

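The drift stands upright at (420,275). The parallel ends are at (396,158) and (428,153), as predicted, so I'll do the pushes.

```bash
cat > push.py <<'E'
from h import *
R=[180,0,YAW+90];e=np.array([-np.sin(V[2]),np.cos(V[2])]);Z=.068
def fy():
    r=[]
    for _ in range(3):ctrl.hold(.01);r.append(-ctrl.get_ft_force()[:2]@e)
    return np.mean(r)
def push(x,y,end):
    ctrl.move_linear([*vw(x,y),Z],feed=.1);ctrl.hold(.1);b=fy();F=0;L=[]
    while F<1.9 and y<end:
        y+=.0006 if F<.7 else .0002
        ctrl.move_linear([*vw(x,y),Z],feed=.02);F=fy()-b;L.append((round(y*1e3,1),round(float(F),2)))
    ctrl.hold(.1);print(x,round(b,2),L[-5:],ctrl.get_ft_force(),ctrl.get_time_s());return y
E
python3 - <<'E'
from push import *
ctrl.movep([*vw(.0065,-.085),.14],R);ctrl.move_linear([*vw(.0065,-.085),Z],feed=.15)
y=push(.0065,-.068,-.057)
ctrl.move_linear([*vw(.0065,y-.006),Z],feed=.1)
E
```

```text
0.0065 0.55 [(-63.8, -0.78), (-63.2, -1.01), (-62.6, -0.07), (-62.0, 1.53), (-61.8, 3.82)] [-1.4264 -5.1753  2.1116] 46.325
```

```bash
python3 - <<'E'
from push import *
y=push(.0335,-.0645,-.053)
ctrl.move_linear([*vw(.0335,y-.03),Z],feed=.15);ctrl.move_linear([*vw(.0335,y-.03),.2],feed=.2)
ctrl.movep([*vw(-.06,-.11),.24],R);ctrl.hold(.2)
im=ctrl.camera("wrist");cv2.imwrite("pics/w4.png",im);print(ctrl.get_time_s())
E
```

```text
0.0335 -0.26 [(-60.3, 0.21), (-59.7, -0.02), (-59.1, 0.11), (-58.5, 0.31), (-57.9, 3.29)] [-0.2461 -3.5314  2.169 ] 50.25
52.1583
```

View pics/w4.png

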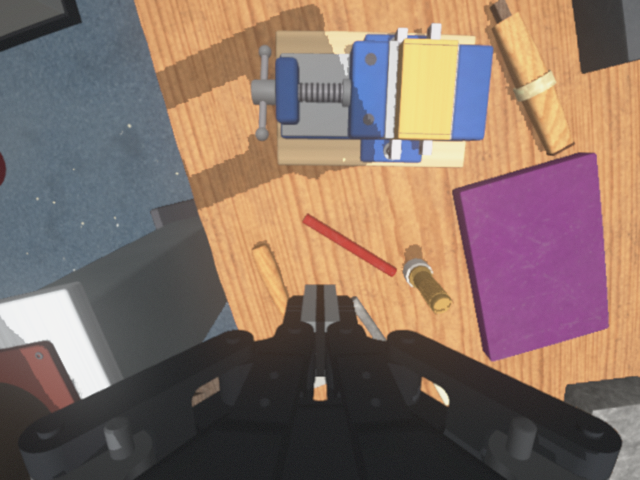

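The parallel ends are still at about (397,158) and (429,157), the drift is upright at (425,285), and the gripper is clear of everything. Handing in.

```bash
python3 -c "
from bench import ctrl
print(ctrl.close_job(),ctrl.get_time_s())"
```

```text
the job is handed in; nothing more can be done
the job is handed in; nothing more can be done
```

The job is handed in at about 52 s: the block is tapped down level at both ends (about 20 N at most), the drift is back upright on the worktop, and both parallels held when pushed at roughly 3–5 N; the verdict was not shown.

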